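Clamp a block in a wedge vise

TASK

Clamp the spare wooden block for drilling: stand it lengthwise in the wedge vise between the fence and the sliding jaw, then set the wooden wedge, thin end first, in the tapered gap behind the jaw and let go of it. Tap the wedge home with the mallet (do not push it home with the gripper) until it stops moving forward and the block is held tight against the fence, then lay the mallet down on the bench, clear of the vise. Leave the coffee mug where it stands.

Things in the scene. Friction and masses are not known exactly. Their poses are not given: they have to be found in the camera images.
- vise: Wooden wedge vise screwed to the bench; origin at the centre of the underside of its plywood base board, 230 (x) x 200 (y) x 18 mm. On it, tops at z 54 mm: a fixed fence nearer the robot (x -105 to -75, y -55 to 55 mm), then the place for the block, open at both sides (+y, -y), the sliding jaw, and at +x the fixed cleat with the tapered gap between.
- vise_mouth (a point): Edge of the cleat's tapered face at the gap's wide end, on the base board (x 62.6, y 50, z 18 mm of the vise; axes as the vise). From here the face runs straight to x 40.6, y -60 mm (1:5), so the gap narrows towards -y. The wedge enters here from +y and is driven towards -y.
- jaw: Sliding jaw, 30 (x) x 105 (y, -55 to 50) x 36 mm high; origin at the centre of its thickness on the base board (z 18 mm of the vise). It slides only along x of the vise, with 3 N of friction, and stays where left. Gripping the block its origin is at x 15 mm of the vise; it starts 5 to 8 mm more open (+x), limit 12 mm. Driving the wedge 5 mm moves it 1 mm towards the fence.
- vise_seat (a point): Point on the base board (z 18 mm of the vise) where the centre of the block's underside lies once clamped: 37.5 mm (+x) from the fence's face; axes as the vise. The opening between fence and jaw is 80 to 83 mm at the start; the block is 75 mm long.
- wood_block: Spare jig block of brown wood with a dark round hole, 45 (x) x 75 (y) x 45 mm high, about 110 g; origin at the centre of its underside. In the vise its 75 mm length lies along x of the vise, either way round.
- wedge: Pale wooden wedge lying flat, 155 (y) x 30 mm high, 100 g; origin under its middle. Tail parallel, 35 mm wide (x -17.5 to 17.5), from y 27.5 to 77.5 mm: grasp it there. From there to the 14 mm wide tip at y -77.5 mm it tapers 1:5; the side at x -17.5 mm is straight and goes against the jaw, the slanting side against the cleat: it goes in with its axes as the vise's.
- wedge_tip (a point): Centre of the wedge's thin end face, 15 mm above its underside (x -10.5, y -77.5 mm of the wedge); axes as the wedge. With the jaw 5 to 8 mm open the wedge lies loosely with this point 18 to 3 mm beyond the vise's middle (y -18 to -3 mm of the vise); when tight, at about y -43 mm, a few mm more if driven hard.
- wedge_butt (a point): Centre of the wedge's thick end face, where it is struck (35 mm wide, 30 mm high; 15 mm above the wedge's underside, y 77.5 mm); axes as the wedge. About 5 N move the loose wedge on against the jaw's friction; taps of 15 to 20 N make it tight. It does not spring back.
- mallet: Wooden joiner's mallet lying on its side: head 60 (x) x 100 (y) x 44 mm (z) with flat striking faces at y +50 and -50 mm; origin at the centre of the head's underside. Handle 24 mm wide (y), 20 mm high, its middle 22 mm above the underside, from the head to x -190 mm. About 280 g.
- mallet_grip (a point): Middle of the mallet's handle 60 mm behind the head's centre (x -60, z 22 mm of the mallet), 30 mm clear of the head: a good place to grasp, across y; axes as the mallet.
- mug: Coffee mug 78 mm wide, 92 mm high, at the right, near the bench's edge; origin under its middle.
Things that resemble listed ones, but are neither listed nor needed, are in the scene too. Of the things that look like the wood_block, the larger one is meant.

How it is judged:
On the way, in this order (a step that is already met when the one before it is completed fails the run):
1. the block stands lengthwise in the vise between fence and jaw, released (x of wood_block in the frame of vise_seat between -0.003 and 0.012 m and y of wood_block in the frame of vise_seat between -0.03 and 0.03 m and z of wood_block in the frame of vise_seat below 0.003 m and angle between the y axis of wood_block and the x axis of vise, either way round below 0.15 rad and contact force between the fingers and wood_block below 0.1 N), for 0.2 s.
2. the wedge lies flat with its thin end at least 20 mm inside the tapered gap, released (y of wedge_tip in the frame of vise below 0.03 m and x of wedge_tip in the frame of vise between 0.03 and 0.06 m and z of wedge in the frame of vise below 0.023 m and contact force between the fingers and wedge below 0.1 N), for 0.2 s.
3. the mallet strikes the wedge (contact force between mallet and wedge above 2 N).
At the end, for the whole second after the job is handed in: Block flat on the board, flush with the fence within 2.5 mm, within 30 mm of the middle sideways, square within 0.05 rad; wedge flat, square (0.06 rad), at rest; jaw presses block and wedge presses jaw with over 3 N; mallet lies at rest, handle level, touching neither vise nor wedge (x of wood_block in the frame of vise_seat between -0.0025 and 0.0025 m and y of wood_block in the frame of vise_seat between -0.03 and 0.03 m and z of wood_block in the frame of vise_seat below 0.003 m and angle between the y axis of wood_block and the x axis of vise, either way round below 0.05 rad and contact force between jaw and wood_block above 3 N and contact force between jaw and wedge above 3 N and angle between the y axis of wedge and the y axis of vise, either way round below 0.06 rad and z of wedge in the frame of vise below 0.023 m and linear speed of wedge below 0.01 m/s and height (world z) of mallet below 0.05 m and angle between mallet's own x axis and vertical between 1.45 and 1.69 rad and linear speed of mallet below 0.02 m/s and contact force between mallet and vise below 0.1 N and contact force between mallet and wedge below 0.1 N).
It fails at once if the gripper pushes the wedge home: fingers press on the wedge after the jaw has moved 2.5 mm (contact force between the fingers and wedge above 1 N and distance of jaw from where it was at the start of the episode above 0.0025 m).
It fails at once if the coffee mug is moved more than 30 mm or tipped (distance of mug from where it was at the start of the episode above 0.03 m or angle between mug's own z axis and vertical above 0.3 rad).
It also fails if it takes over 72 s, if anything falls off the work surface, if the arm or the gripper's body presses on something with over 40 N, if the wrist force passes 120 N, or if a joint passes its speed limit or range.

ROBOT

A 6-joint arm with a two-finger parallel gripper is mounted at the origin on a cart in front of the work surface, level with it; the furniture and walls round the work are solid. World frame = base frame: x ahead of the robot, y to its left, z up, the work surface at z = 0. Lengths are in m, angles in rad, forces in N, time in s.
With the tool pointing down it reaches from about 0.3 to 0.85 m from the base axis. Payload 4.2 kg.
Tool frame: the origin (TCP) lies at the very end of the fingers, on their centre line; the grasp point (between the pads) lies 19 mm behind it; z points along the fingers, y is the line along which they close (so a half turn about z gives the same grasp; the last joint's range is limited). The gripper opens to 91 mm and grips with 3 to 60 N. Pads are 32 mm wide; open, the fingers measure 118 mm over their backs; the gripper's body (76 mm by 178 mm) begins 60 mm behind the grasp point.
Start: joints at [-1.359, 0.32, 1.565, -0, 1.257, -0.02], TCP at [0.132, -0.56, 0.214] pointing down, gripper open.
Joint ranges: [-3.11, 3.11], [-0.84, 2.01], [0.21, 2.61], [-1.34, 4.49], [0.05, 2.63], [-2.56, 2.56]. Speed limits (rad/s): [2.57, 2.57, 3.14, 3.14, 3.14, 3.14].

INTERFACE

Orientations are given as a unit quaternion [w, x, y, z].
In Python, from bench import robot gives the robot as it stands.
- The arm moves only by the shell command python3 -m jog 'ROWS' [OPENING] [FORCE]. ROWS is rows parted by semicolons, their numbers by spaces, 1 to 12 of them, each of 6 numbers: dx, dy, dz in m, then a rotation vector rx, ry, rz in rad; each row shifts and turns the commanded pose from where the row before left it, along the tool's axes as they then stand; what a row does not reach is not made up. A row lasts 1/12 s, in which the tool goes at most 0.0417 m and 0.125 rad, less where a joint would pass 70% of its speed; a pose out of reach is approached as far as the arm can. OPENING is the finger opening in m, set as the command begins (- or left out keeps the last). The fingers move at their own pace and stop on an object; FORCE is the grip in N (left out, the last holds). Time passes only in rows, so rows that do not move let the fingers close. It prints the time, the measured TCP pose, the force, the opening and the grip force at its end.
- robot.get_obs(): the state, without advancing time (a new reading comes with each control period).
- robot.grab_frame(name): name is "scene" or "side" or "wrist"; returns a dict with "pixels" (384x512x3 uint8, red, green, blue), "fov_y" (degrees; the focal length in pixels is half the picture's height over the tangent of half this angle, whatever the lens; pixels are square), "cx", "cy" (the principal point, pixels), "T" (4x4, takes a point from camera to world coordinates); the wrist camera has in their place "hand_eye" (4x4, takes a point from camera to tool coordinates, whose origin is the TCP and whose axes are the flange's). Camera axes: x right, y up, looking along -z (the intrinsics and any distortion apply to the point x, -y, -z); pixel columns grow to the right and rows downward; lengths in m; the calibration is good to about 2 mm. A picture is of the moment at which its call begins: read the wrist's pose just before it. There is no depth.
- robot.job_done(): hands the job in; it is judged then, once.
The state is a dict: "time": time; "q": joint angles; "joint_velocities": joint speeds; "tau": joint torques, N m; "ee_pos": TCP position; "tcp_rot": TCP orientation; "force": force on the tool from outside, world axes, zero at the start; "ft_torque": the same for the moment, N m; "width": finger opening in m; "grasp_force": force on a finger pad.
Only numpy, scipy, OpenCV 4.12 (cv2) and the standard library are available. Lean on these libraries where they do the work, as an engineer would, in place of code of your own. Each camera call takes 0.05 s, during which the arm holds its last target. There are 200 camera calls.

## Working session

There is one attempt and no reset: what is moved stays moved. The work goes in short steps, Python scripts to look and compute and a shell command to move; the robot and the scene stay as the last step left them, time stands still between calls to the robot, and variables do not carry over. Pictures are saved under pics/ and viewed, at most 10 in all, crops included, and the job is handed in when it is done.

```bash
mkdir -p pics; ls; python3 - <<'E'
from bench import robot
import cv2,numpy as np
o=robot.get_obs();print(o['time'],o['ee_pos'],o['tcp_rot'])
ims=[]
for n in("scene","side"):
    f=robot.grab_frame(n);cv2.imwrite(f'pics/{n}0.png',f['pixels'][:,:,::-1]);print(n,{k:(v if k!='T' else np.round(v,4).tolist()) for k,v in f.items() if k!='pixels'})
    ims.append(f['pixels'][:,:,::-1])
f=robot.grab_frame("wrist");print({k:v for k,v in f.items() if k!='pixels'});cv2.imwrite('pics/wrist0.png',f['pixels'][:,:,::-1])
for n,i in zip(("scene","side"),ims): cv2.imwrite(f'pics/{n}0b.png',cv2.resize(i,(800,600),interpolation=cv2.INTER_CUBIC))
E
```

```text
pics
0.0 [ 0.13198393 -0.55913089  0.21313103] [-8.71505253e-04  9.93290382e-01  1.15643623e-01 -9.99043212e-05]
scene {'fov_y': 44.87022571466751, 'cx': 243.42202086199967, 'cy': 184.98465906642375, 'T': [[-0.6362, 0.4437, -0.6311, -0.3389], [-0.7713, -0.3489, 0.5322, 0.8123], [0.0159, 0.8254, 0.5643, 0.837], [0.0, 0.0, 0.0, 1.0]]}
side {'fov_y': 52.90397348405342, 'cx': 252.5953125538781, 'cy': 191.3155707957162, 'T': [[0.9888, 0.1086, -0.1027, 0.3935], [-0.149, 0.6593, -0.737, -0.7293], [-0.0123, 0.744, 0.6681, 0.7881], [0.0, 0.0, 0.0, 1.0]]}
{'fov_y': 63.707817990520155, 'cx': 251.9589801671974, 'cy': 191.19079672682983, 'hand_eye': array([[-7.81160221e-04,  9.67917882e-01,  2.51265525e-01,
         7.06151152e-02],
       [ 9.99999639e-01,  8.40132590e-04, -1.27432595e-04,
        -8.58861525e-04],
       [-3.34440643e-04,  2.51265334e-01, -9.67918189e-01,
        -1.70871084e-01],
       [ 0.00000000e+00,  0.00000000e+00,  0.00000000e+00,
         1.00000000e+00]])}
```

View pics/scene0b.png

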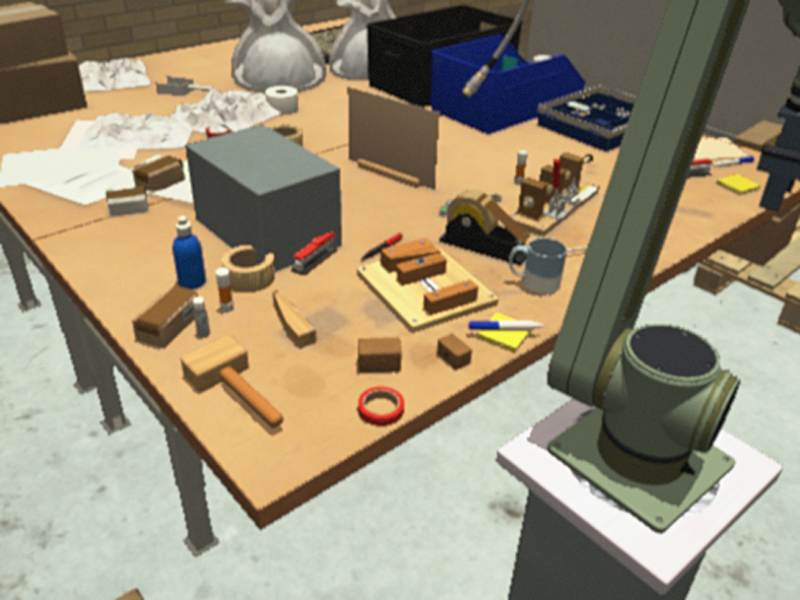

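View pics/side0b.png

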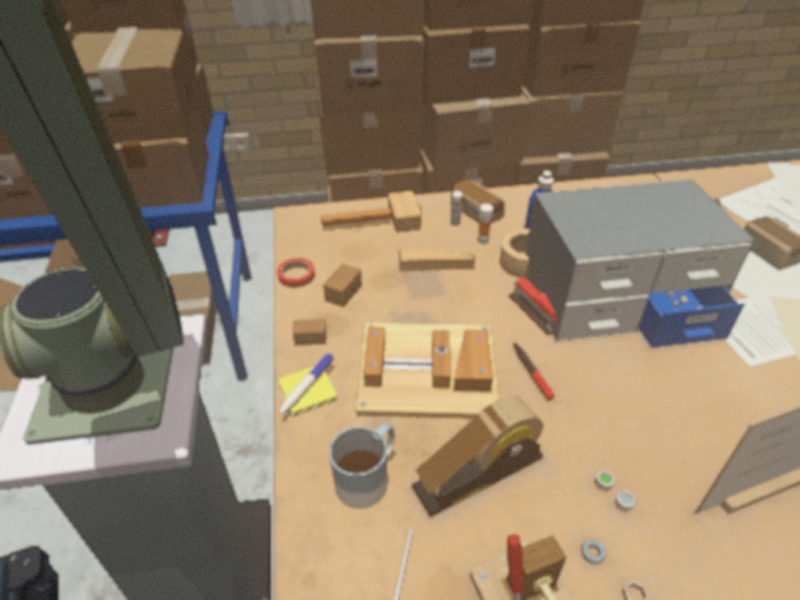

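The scene picture shows (800-px scale): mallet head (215,362) with handle to (280,420), wedge (295,318), block (380,354), small decoy (455,350), vise (427,285), mug (543,265). The side picture shows: mallet head (404,210), wedge (437,260), block (343,284), decoy (310,332), vise (427,368), mug (359,465).

```bash
cat > h.py <<'E'
import numpy as np,cv2
from scipy.spatial.transform import Rotation as R
from bench import robot
def obsT():
    o=robot.get_obs();T=np.eye(4);q=o['tcp_rot'];T[:3,:3]=R.from_quat([q[1],q[2],q[3],q[0]]).as_matrix();T[:3,3]=o['ee_pos'];return T
def grab(n,save=None):
    W=obsT();f=robot.grab_frame(n);f['img']=f['pixels'][:,:,::-1].copy()
    if n=='wrist': f['T']=W@f['hand_eye']
    if save: cv2.imwrite(save,f['img']);np.savez(save[:-4]+'.npz',T=f['T'],fov_y=f['fov_y'],cx=f['cx'],cy=f['cy'],img=f['img'])
    return f
def ray(f,u,v):
    F=192/np.tan(np.radians(f['fov_y'])/2);d=np.array([(u-f['cx'])/F,-(v-f['cy'])/F,-1.]);d=f['T'][:3,:3]@d
    return f['T'][:3,3],d/np.linalg.norm(d)
def plane(f,u,v,z):
    c,d=ray(f,u,v);return c+d*(z-c[2])/d[2]
def tri(*obs):
    A=np.zeros((3,3));b=np.zeros(3);L=[ray(*o) for o in obs]
    for c,d in L: P=np.eye(3)-np.outer(d,d);A+=P;b+=P@c
    x=np.linalg.solve(A,b);return x,[float(np.linalg.norm((np.eye(3)-np.outer(d,d))@(x-c))) for c,d in L]
def proj(f,p):
    q=np.linalg.inv(f['T'])@np.append(p,1);F=192/np.tan(np.radians(f['fov_y'])/2);return f['cx']+F*q[0]/-q[2],f['cy']+F*q[1]/q[2]
E
python3 - <<'E'
from h import *
s=grab('scene');d=grab('side');k=.64
np.set_printoptions(precision=3,suppress=True)
for n,a,b in [('block',(380,350),(343,284)),('blocktop corner',(402,342),(328,288)),('decoy',(455,350),(310,332)),('wedge tail',(315,335),(402,260)),('wedge tip',(275,295),(473,261)),('mallet head',(215,358),(404,208)),('mal end',(280,420),(322,219)),('vise nearR corner',(497,297),(358,410)),('vise L',(413,327),(365,325)),('vise far L',(358,270),(492,325)),('vise farR',(430,242),(497,412)),('mug',(545,245),(360,445))]:
    print(n,*tri((s,a[0]*k,a[1]*k),(d,b[0]*k,b[1]*k)),plane(s,a[0]*k,a[1]*k,.02))
E
```

```text
block [0.419 0.17  0.028] [0.001224446357629203, 0.0012244463576291521] [0.427 0.164 0.02 ]
blocktop corner [0.391 0.142 0.047] [0.0032980424181199746, 0.0032980424181197725] [0.42  0.119 0.02 ]
decoy [0.347 0.057 0.017] [0.0004730352466832266, 0.00047303524668324736] [0.344 0.06  0.02 ]
wedge tail [0.54  0.229 0.02 ] [0.0045890923293464446, 0.004589092329346493] [0.534 0.229 0.02 ]
wedge tip [0.69  0.214 0.015] [0.001521469162465816, 0.0015214691624657784] [0.687 0.217 0.02 ]
mallet head [0.577 0.408 0.03 ] [0.00029213171214763416, 0.00029213171214767297] [0.589 0.403 0.02 ]
mal end [0.389 0.4   0.025] [0.002002663437592494, 0.0020026634375926748] [0.391 0.398 0.02 ]
vise nearR corner [ 0.416 -0.128  0.014] [0.0006777713667791703, 0.0006777713667793431] [ 0.411 -0.121  0.02 ]
vise L [0.449 0.066 0.011] [0.0005294036571195936, 0.0005294036571195441] [0.441 0.073 0.02 ]
vise far L [0.674 0.024 0.011] [0.004296251086394364, 0.004296251086394562] [0.657 0.034 0.02 ]
vise farR [ 0.64  -0.163  0.017] [0.008909582390236297, 0.008909582390236388] [ 0.649 -0.161  0.02 ]
mug [ 0.41  -0.249  0.093] [0.0001289338735863864, 0.00012893387358648263] [ 0.483 -0.353  0.02 ]
```

```bash
R=".0256 -.0279 -.007 0 0 0"; python3 -m jog '.0256 -.0279 -.007 0 0 0;.0256 -.0279 -.007 0 0 0;.0256 -.0279 -.007 0 0 0;.0256 -.0279 -.007 0 0 0;.0256 -.0279 -.007 0 0 0;.0256 -.0279 -.007 0 0 0;.0256 -.0279 -.007 0 0 0;.0256 -.0279 -.007 0 0 0;.0256 -.0279 -.007 0 0 0;.0256 -.0279 -.007 0 0 0' 0.09 20
python3 -m jog '.0256 -.0279 -.007 0 0 0;.0256 -.0279 -.007 0 0 0;.0256 -.0279 -.007 0 0 0;.0256 -.0279 -.007 0 0 0;.0256 -.0279 -.007 0 0 0;.0256 -.0279 -.007 0 0 0;.0256 -.0279 -.007 0 0 0;.0256 -.0279 -.007 0 0 0;.0256 -.0279 -.007 0 0 0;.0256 -.0279 -.007 0 0 0;0 0 0 0 0 0'
python3 - <<'E'
from h import *
f=grab('wrist','pics/w1.png');print(obsT())
cv2.imwrite('pics/w1b.png',cv2.resize(f['img'],(800,600),interpolation=cv2.INTER_CUBIC))
E
```

```text
time: 1.08
ee_pos: [0.3174, -0.2275, 0.2844]
tcp_rot: [0.0, 0.993, 0.115, 0.0]
force: [0.4, -0.1, -0.8]
width: 0.0898
grasp_force: 0.0
time: 2.0
ee_pos: [0.5052, 0.1064, 0.3539]
tcp_rot: [-0.002, 0.993, 0.118, 0.001]
force: [0.2, -0.4, -1.0]
width: 0.0901
grasp_force: 0.0
[[ 9.72258447e-01  2.33909180e-01 -8.33609093e-05  5.03468553e-01]
 [ 2.33909194e-01 -9.72258405e-01  2.87910659e-04  1.03650086e-01]
 [-1.37033985e-05 -2.99422454e-04 -9.99999955e-01  3.53488446e-01]
 [ 0.00000000e+00  0.00000000e+00  0.00000000e+00  1.00000000e+00]]
```

View pics/w1b.png

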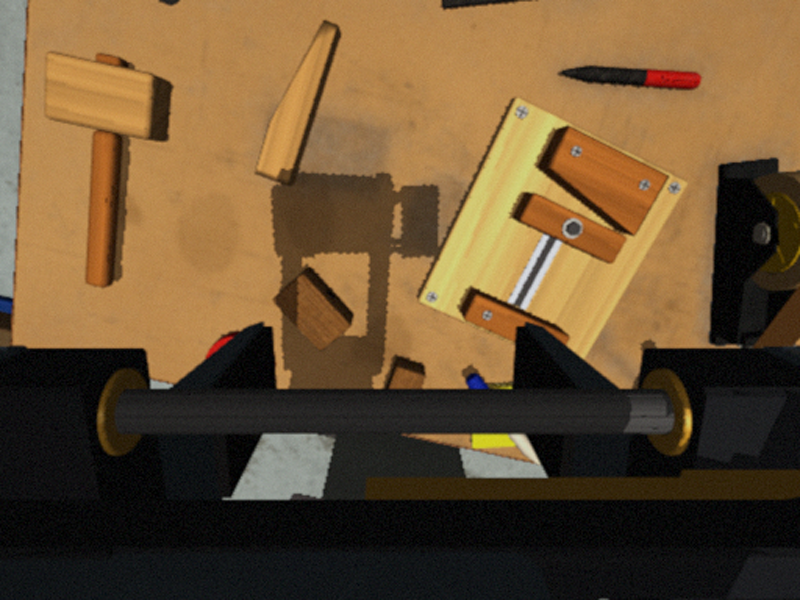

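The wrist view (800 scale) shows the board corners near (516,98), (687,182), (420,296), the wedge from tip (330,25) to butt (275,180), the block at (315,308), the mallet head at (105,95) and its handle end at (100,283).

```bash
python3 - <<'E'
import cv2,numpy as np
im=cv2.imread('pics/w1.png')
def c(x0,y0,x1,y1,z=3):
    o=cv2.resize(im[y0:y1,x0:x1],None,fx=z,fy=z,interpolation=cv2.INTER_CUBIC)
    for x in range(-(-x0//20)*20,x1,20): cv2.putText(o,str(x),((x-x0)*z,8),0,.3,(255,0,0),1);cv2.line(o,((x-x0)*z,10),((x-x0)*z,16),(255,0,0),1)
    for y in range(-(-y0//20)*20,y1,20): cv2.putText(o,str(y),(0,(y-y0)*z+3),0,.3,(255,0,0),1);cv2.line(o,(18,(y-y0)*z),(24,(y-y0)*z),(255,0,0),1)
    return o
C=np.zeros((600,800,3),np.uint8)
for o,x,y in((c(262,55,446,245),0,0),(c(155,5,230,125),565,0),(c(165,160,237,232),565,370)):
    C[y:y+o.shape[0],x:x+o.shape[1]]=o
cv2.imwrite('pics/c1.png',C)
E
```

```text
(no output)
```

View pics/c1.png

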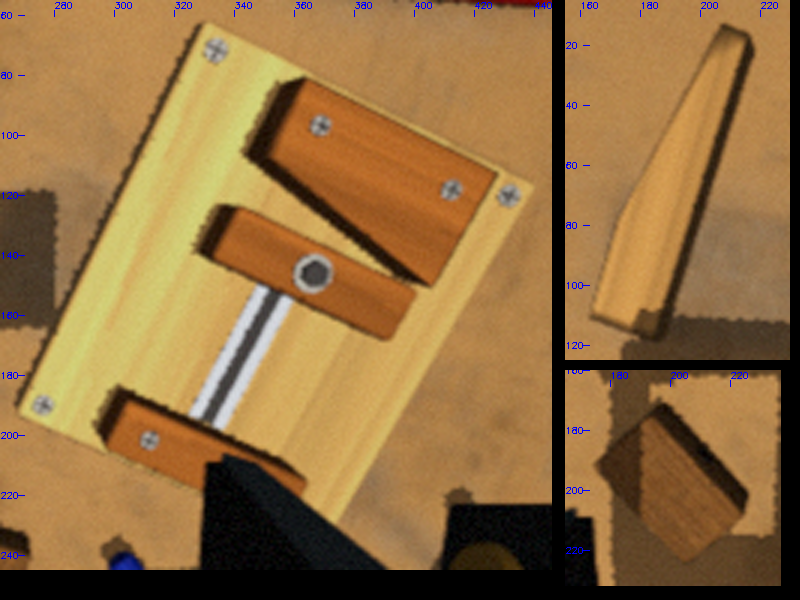

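The crop shows the board corners at (330,62), (440,117), (268,191), the jaw top at (341,123)–(391,168), the wedge's butt edge near (163,111)–(185,118), and the block's top corners at (176,192), (193,175), (224,208), (206,223).

```bash
python3 - <<'E'
from h import *
np.set_printoptions(precision=4,suppress=True)
f=dict(np.load('pics/w1.npz'))
P=lambda z,*L:np.array([plane(f,a,b,z)[:2] for a,b in L])
def rep(n,p):
    print(n,*p)
    for a,b in zip(p,np.roll(p,-1,0)): v=b-a;print('   len %.1f ang %.1f'%(1e3*np.linalg.norm(v),np.degrees(np.arctan2(v[1],v[0]))))
rep('board',P(.018,(329.7,62.3),(440.3,116.7),(268,190.7)))
rep('screws',P(.018,(334,71.7),(431.7,120.3),(276,190)))
rep('jaw',P(.054,(341.3,123.3),(400.7,152.3),(391.3,168.3),(333,138.3)))
rep('fence',P(.054,(302.7,184.3),(364,215.7)))
rep('block',P(.045,(175.7,191.7),(192.7,175),(224,207.7),(206,223.3)))
rep('wedge butt L,kneeL,tip',P(.03,(163.3,111),(173,77),(207,17)))
rep('mallet head',P(.044,(31,34),(99,46),(95,88),(30,75)))
rep('handle',P(.032,(59,86),(76,85),(69,183),(55,182)))
# heights from two views (wrist+side): screws & block corner
E
```

```text
board [0.6724 0.0261] [ 0.6362 -0.1689] [0.4538 0.0678]
   len 198.4 ang -100.5
   len 298.8 ang 127.6
   len 222.5 ang -10.8
screws [0.661  0.0157] [ 0.6277 -0.1577] [0.4582 0.0549]
   len 176.6 ang -100.9
   len 272.0 ang 128.6
   len 206.6 ang -11.0
jaw [ 0.5883 -0.0088] [ 0.5682 -0.1097] [ 0.5415 -0.1043] [ 0.5642 -0.0033]
   len 103.0 ang -101.2
   len 27.2 ang 168.5
   len 103.5 ang 77.3
   len 24.6 ang -12.7
fence [0.485  0.0215] [ 0.4584 -0.0882]
   len 112.9 ang -103.7
   len 112.9 ang 76.3
block [0.4238 0.2143] [0.457  0.1929] [0.4157 0.1333] [0.3824 0.1564]
   len 39.6 ang -32.8
   len 72.6 ang -124.7
   len 40.5 ang 145.2
   len 71.2 ang 54.5
wedge butt L,kneeL,tip [0.5421 0.2585] [0.5948 0.2525] [0.687  0.2188]
   len 53.0 ang -6.6
   len 98.2 ang -20.1
   len 150.2 ang 164.7
mallet head [0.6038 0.4555] [0.6107 0.3594] [0.5519 0.3586] [0.5477 0.4535]
   len 96.3 ang -85.9
   len 58.8 ang -179.2
   len 95.0 ang 92.5
   len 56.1 ang 2.0
handle [0.5415 0.4179] [0.549 0.393] [0.3931 0.3894] [0.3894 0.4119]
   len 26.1 ang -73.3
   len 155.9 ang -178.7
   len 22.8 ang 99.4
   len 152.2 ang 2.3
```

```bash
python3 -m jog '-.0162 -.0219 .018 0 0 0;-.0162 -.0219 .018 0 0 0;-.0162 -.0219 .018 0 0 0;-.0162 -.0219 .018 0 0 0;0 0 .014 0 0 -.124;0 0 .014 0 0 -.124;0 0 .014 0 0 -.124;0 0 .014 0 0 -.124;0 0 .014 0 0 -.124;0 0 .014 0 0 -.124;0 0 0 0 0 0'
python3 - <<'E'
from h import *
f=grab('wrist','pics/w2.png');print(obsT())
cv2.imwrite('pics/w2b.png',cv2.resize(f['img'],(800,600),interpolation=cv2.INTER_CUBIC))
E
```

```text
time: 2.97
ee_pos: [0.4167, 0.1696, 0.1955]
tcp_rot: [-0.0, 0.883, 0.469, -0.003]
force: [-0.8, 0.2, -0.5]
width: 0.0901
grasp_force: 0.0
[[ 0.56344619  0.82614671 -0.00316175  0.41770528]
 [ 0.82614682 -0.56345253 -0.00163498  0.1700832 ]
 [-0.00313222 -0.00169084 -0.99999367  0.19691027]
 [ 0.          0.          0.          1.        ]]
```

View pics/w2b.png

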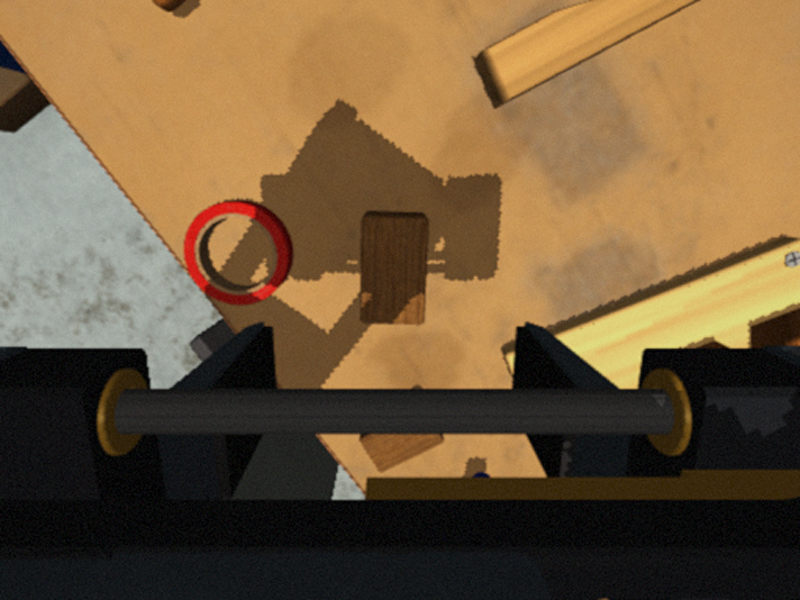

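The block's top face lies at (362..427, 213..323) on the 800 scale, square to the tool. The wedge butt's corners are at (480,57) and (497,106).

```bash
python3 - <<'E'
from h import *
np.set_printoptions(precision=4,suppress=True)
f=dict(np.load('pics/w1.npz'));g=dict(np.load('pics/w2.npz'));k=.64
c=[(362,214),(428,214),(425,323),(363,323)]
p=np.array([plane(g,a*k,b*k,.045) for a,b in c]);print(p[:,:2],p.mean(0));W=g['T']@np.eye(4)
T=obsT();print('in tool',(T[:3,:3].T@(p-T[:3,3]).T).T, 'mean',T[:3,:3].T@(p.mean(0)-T[:3,3]))
for a,b in zip(c,[(224,207.7),(206,223.3)][::-1]): pass
# corners: world far(+x..)  match w2 corner0 (upper-left)=w1 left(175.7,191.7), c1=w1 top, c2=w1 right, c3=bottom
for a,b in zip(c,[(175.7,191.7),(192.7,175),(224,207.7),(206,223.3)]): print(tri((g,a[0]*k,a[1]*k),(f,*b)))
print('wedge butt corners',tri((g,480*k,57*k),(f,163.3,111)),plane(g,480*k,57*k,.03),plane(g,497*k,106*k,.015))
E
```

```text
[[0.4235 0.2187]
 [0.4594 0.1944]
 [0.4167 0.1327]
 [0.3809 0.1568]] [0.4201 0.1757 0.045 ]
in tool [[ 0.0439 -0.0224  0.1518]
 [ 0.0441  0.021   0.1517]
 [-0.031   0.0205  0.152 ]
 [-0.0312 -0.0227  0.152 ]] mean [ 0.0064 -0.0009  0.1519]
(array([0.4212, 0.2174, 0.0336]), [0.0013760793241916543, 0.001376079324191622])
(array([0.4584, 0.1937, 0.0466]), [0.001366859743879839, 0.0013668597438798043])
(array([0.4168, 0.1333, 0.0477]), [0.00025531219524391354, 0.00025531219524389375])
(array([0.3806, 0.1564, 0.0417]), [0.0005426645950878794, 0.0005426645950877497])
wedge butt corners (array([0.5415, 0.258 , 0.0286]), [0.0010380458896777224, 0.0010380458896778583]) [0.5406 0.257  0.03  ] [0.538  0.2258 0.015 ]
```

```bash
python3 -m jog '.001 0 .031 0 0 0;.001 0 .031 0 0 0;.001 -.001 .031 0 0 0;.001 0 .031 0 0 0;.001 0 .031 0 0 0;.001 0 .03 0 0 0;0 0 0 0 0 0;0 0 0 0 0 0'
python3 -m jog '0 0 0 0 0 0;0 0 0 0 0 0;0 0 0 0 0 0;0 0 0 0 0 0' .03 25
python3 -c "
from h import *
print(obsT())"
```

```text
time: 3.68
ee_pos: [0.4214, 0.1765, 0.013]
tcp_rot: [-0.0, 0.884, 0.468, -0.001]
force: [0.1, 0.2, 0.2]
width: 0.09
grasp_force: 0.0
time: 4.02
ee_pos: [0.4225, 0.1772, 0.0143]
tcp_rot: [0.0, 0.883, 0.469, 0.002]
force: [0.4, 0.5, 0.1]
width: 0.0661
grasp_force: 0.0
[[ 0.56086055  0.82790524  0.00289242  0.42249659]
 [ 0.8279066  -0.56086505  0.00102495  0.17724908]
 [ 0.00247082  0.0018198  -0.99999529  0.01434961]
 [ 0.          0.          0.          1.        ]]
```

```bash
python3 -m jog '0 0 0 0 0 0;0 0 0 0 0 0;0 0 0 0 0 0;0 0 0 0 0 0;0 0 0 0 0 0;0 0 -.035 0 0 0;0 0 -.035 0 0 0'
python3 -m jog '-.0249 .0151 -.012 0 0 0;-.0249 .0151 -.012 0 0 0;-.0249 .0151 -.012 0 0 0;-.0249 .0151 -.012 0 0 0;-.0249 .0151 -.012 0 0 0;-.0249 .0151 -.012 0 0 0;-.0249 .0151 -.012 0 0 0;0 0 0 0 0 .1166;0 0 0 0 0 .1166;0 0 0 0 0 .1166;0 0 0 0 0 .1166;0 0 0 0 0 .1166'
python3 -m jog '0 0 0 0 0 .1166;0 0 0 0 0 .1166;0 0 0 0 0 .1166;0 0 0 0 0 .1166;0 0 0 0 0 .1166;0 0 0 0 0 0;0 0 0 0 0 0'
python3 - <<'E'
from h import *
f=grab('wrist','pics/w3.png');print(obsT())
cv2.imwrite('pics/w3b.png',cv2.resize(f['img'],(800,600),interpolation=cv2.INTER_CUBIC))
E
```

```text
time: 4.6
ee_pos: [0.4196, 0.1762, 0.0818]
tcp_rot: [-0.0, 0.883, 0.469, -0.003]
force: [0.9, -0.0, -0.5]
width: 0.0449
grasp_force: 24.8
time: 5.6
ee_pos: [0.411, -0.0268, 0.1665]
tcp_rot: [-0.0, 0.981, 0.192, -0.001]
force: [0.4, 0.5, -1.1]
width: 0.0451
grasp_force: 24.8
time: 6.18
ee_pos: [0.4111, -0.0266, 0.1666]
tcp_rot: [0.0, 0.996, -0.093, -0.0]
force: [-0.6, -0.3, -1.8]
width: 0.0451
grasp_force: 24.8
[[ 9.82492117e-01 -1.86303025e-01 -6.50427440e-04  4.11149311e-01]
 [-1.86303093e-01 -9.82492318e-01 -4.43562004e-05 -2.66145774e-02]
 [-6.30776269e-04  1.64756261e-04 -9.99999787e-01  1.66652133e-01]
 [ 0.00000000e+00  0.00000000e+00  0.00000000e+00  1.00000000e+00]]
```

View pics/w3b.png

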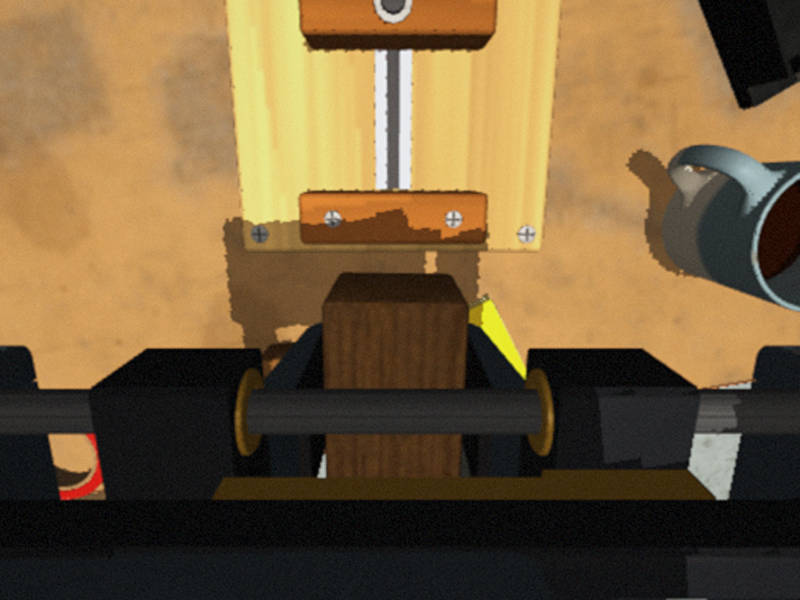

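The fence face's top edge runs (301,192)–(486,193), the jaw's near top edge (302,37)–(494,38), and the board sides run from (245,250) and (540,250) up to (230,0) and (560,0). The held block's far face has its top edge at (325..468, 303) and bottom edge at (340..455, 273).

```bash
python3 - <<'E'
from h import *
np.set_printoptions(precision=4,suppress=True)
g=dict(np.load('pics/w3.npz'));k=.64;T=obsT();Ti=np.linalg.inv(T)
w1=dict(np.load('pics/w1.npz'))
img=g['img'].astype(int)
for c in (250,): print('col',img[15:40,c].sum(1),img[115:130,c].sum(1))
def t(u,v,z): return (Ti@np.append(plane(g,u*k,v*k,z),1))[:3]
for n,u,v,z in [('fenceL',301,192,.054),('fenceR',486,193,.054),('fence nearL',301,242,.054),('fence nearR',487,243,.054),('jawL',302,37,.054),('jawR',494,38,.054),('boardL',245,250,.018),('boardL2',230,0,.018),('boardR',540,250,.018),('boardR2',560,0,.018),('block top l',325,303,.198),('top r',468,303,.198),('bot l',340,273,.153),('bot r',455,273,.153)]: print(n,t(u,v,z),plane(g,u*k,v*k,z)[:2])
print('heights: fence L',tri((g,301*k,192*k),(w1,302.7,184.3)),'jaw',tri((g,302*k,37*k),(w1,333,138.3)),'screw',tri((g,259*k,233*k),(w1,276,190)))
E
```

```text
col [315 360 338 331 285 273 219 125  92  78  77 104  96  86  71  97 147 227
 254 272 256 259 271 258 257] [274 282 278 271 279 264 237 165 179 309 349 385 388 380 374]
fenceL [ 0.06   -0.0539  0.1126] [0.48   0.0151]
fenceR [0.0593 0.0523 0.1126] [ 0.4596 -0.089 ]
fence nearL [ 0.0312 -0.0553  0.1126] [0.452  0.0219]
fence nearR [0.0305 0.0542 0.1126] [ 0.431  -0.0856]
jawL [ 0.1404 -0.0494  0.1126] [ 0.5583 -0.0042]
jawR [0.1399 0.0527 0.1126] [ 0.5387 -0.1044]
boardL [ 0.0209 -0.0997  0.1486] [0.4502 0.0675]
boardL2 [ 0.1691 -0.097   0.1485] [0.5953 0.0372]
boardR [0.0208 0.0967 0.1487] [ 0.4135 -0.1256]
boardR2 [0.169  0.0973 0.1486] [ 0.559  -0.1537]
block top l [ 0.0327 -0.0214 -0.0314] [ 0.4473 -0.0117]
top r [ 0.0327  0.0214 -0.0314] [ 0.4393 -0.0537]
bot l [ 0.0327 -0.0217  0.0136] [ 0.4473 -0.0114]
bot r [0.0327 0.0231 0.0136] [ 0.439  -0.0554]
heights: fence L (array([0.4809, 0.0181, 0.0363]), [0.000950549153237409, 0.0009505491532373153]) jaw (array([ 0.5624, -0.0044,  0.0452]), [0.002082657609860071, 0.0020826576098602408]) screw (array([0.4591, 0.0551, 0.0199]), [0.000491711214247838, 0.0004917112142477238])
```

```bash
python3 -m jog '.035 0 0 0 0 0;.035 0 0 0 0 0;.0345 0 0 0 0 0;0 0 .03 0 0 0;0 0 .03 0 0 0;0 0 .03 0 0 0;0 0 0 0 0 0;0 0 0 0 0 0'; python3 - <<'E'
from h import *
f=grab('wrist','pics/w4.png');T=obsT();print(T)
cv2.imwrite('pics/w4b.png',cv2.resize(f['img'],(800,600),interpolation=cv2.INTER_CUBIC))
E
python3 -m jog '0 0 .009 0 0 0;0 0 .009 0 0 0;0 0 .009 0 0 0;0 0 0 0 0 0'
```

```text
time: 6.9
ee_pos: [0.513, -0.0463, 0.0759]
tcp_rot: [0.0, 0.996, -0.094, -0.002]
force: [0.8, 0.1, -1.4]
width: 0.0452
grasp_force: 24.8
[[ 9.82146347e-01 -1.88117736e-01  5.19775280e-04  5.14566352e-01]
 [-1.88117691e-01 -9.82146484e-01 -1.34346984e-04 -4.64591559e-02]
 [ 5.35768514e-04  3.41694746e-05 -9.99999856e-01  7.75484045e-02]
 [ 0.00000000e+00  0.00000000e+00  0.00000000e+00  1.00000000e+00]]
time: 7.28
ee_pos: [0.5129, -0.0463, 0.0486]
tcp_rot: [0.0, 0.995, -0.095, -0.001]
force: [0.2, -0.3, -1.5]
width: 0.0453
grasp_force: 24.8
```

```bash
python3 -m jog '0 0 .007 0 0 0;0 0 .007 0 0 0;0 0 .001 0 0 0;0 0 0 0 0 0'; python3 -m jog '0 0 0 0 0 0;0 0 0 0 0 0;0 0 0 0 0 0;0 0 0 0 0 0;0 0 0 0 0 0' .07;  python3 -m jog '0 0 -.035 0 0 0;0 0 -.035 0 0 0;0 0 -.035 0 0 0;0 0 -.035 0 0 0;0 0 -.01 0 0 0;0 0 0 0 0 0' .09
python3 - <<'E'
from h import *
f=grab('wrist','pics/w5.png');T=obsT();print(T)
cv2.imwrite('pics/w5b.png',cv2.resize(f['img'],(800,600),interpolation=cv2.INTER_CUBIC))
E
```

```text
time: 7.62
ee_pos: [0.5136, -0.0464, 0.0343]
tcp_rot: [0.0, 0.995, -0.095, -0.001]
force: [0.0, -0.3, -1.0]
width: 0.0451
grasp_force: 24.8
time: 8.03
ee_pos: [0.5143, -0.0464, 0.0352]
tcp_rot: [0.0, 0.995, -0.095, 0.0]
force: [0.1, 0.4, -0.0]
width: 0.07
grasp_force: 0.0
time: 8.53
ee_pos: [0.516, -0.0466, 0.1884]
tcp_rot: [0.0, 0.995, -0.095, 0.004]
force: [0.2, 0.6, -0.1]
width: 0.09
grasp_force: 0.0
[[ 9.81969668e-01 -1.89020817e-01  2.58889398e-03  5.14429446e-01]
 [-1.89020328e-01 -9.81973078e-01 -4.34298985e-04 -4.64590353e-02]
 [ 2.62431574e-03 -6.28851610e-05 -9.99996555e-01  1.85800866e-01]
 [ 0.00000000e+00  0.00000000e+00  0.00000000e+00  1.00000000e+00]]
```

View pics/w5b.png

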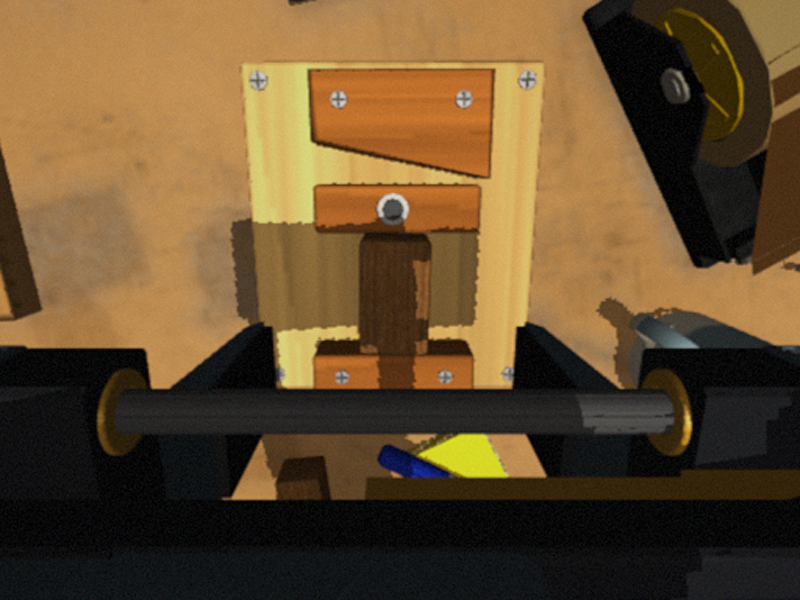

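The block stands in the vise between fence and jaw (block top (360..430, 235..355)). The board's far corners are at (243,63) and (543,63), the jaw's far edge is at row 185, and the cleat's tapered face runs (312,141)–(490,178).

```bash
python3 -m jog '0 -.036 0 0 0 0;0 -.036 0 0 0 0;0 -.036 0 0 0 0;0 -.036 0 0 0 0;0 -.036 0 0 0 0;0 -.036 0 0 0 0;0 -.036 0 0 0 0;0 -.036 0 0 0 0;0 0 0 0 0 -.123;0 0 0 0 0 -.123;0 0 0 0 0 -.123;0 0 0 0 0 -.123' .09
python3 - <<'E'
from h import *
np.set_printoptions(precision=4,suppress=True)
g=dict(np.load('pics/w5.npz'));k=.64
P=lambda u,v,z:plane(g,u*k,v*k,z)
cs=[('bFL',243,63,.018),('bFR',543,63,.018),('jFL',315,185,.054),('jFR',480,185,.054),('jNL',315,232,.054),('jNR',480,232,.054),('cFL',309,70,.054),('cFR',494,70,.054),('cNR',490,178,.054),('cNL',312,141,.054),('blkL',360,353,.063),('fenceL',316,353,.054)]
D={n:P(u,v,z) for n,u,v,z in cs}
a,b=D['bFL'],D['bFR'];yv=(a-b)/np.linalg.norm(a-b);print('len',np.linalg.norm(a-b),'yaw',np.degrees(np.arctan2(yv[1],yv[0]))-90)
yaw=np.arctan2(yv[1],yv[0])-np.pi/2;X=np.array([np.cos(yaw),np.sin(yaw)]);Y=np.array([-X[1],X[0]])
o=(a+b)[:2]/2-X*.115;print('origin',o)
for n,p in D.items(): d=p[:2]-o;print(n,d@X*1e3,d@Y*1e3)
s=grab('side');print('cabinet',plane(s,530*k,262*k,0),plane(s,555*k,333*k,0))
E
```

```text
time: 9.58
ee_pos: [0.567, 0.2363, 0.1814]
tcp_rot: [0.001, 0.988, 0.154, -0.003]
force: [-0.0, 0.9, -0.1]
width: 0.0899
grasp_force: 0.0
len 0.19503545407307993 yaw -10.940849227125497
origin [ 0.5419 -0.0503]
bFL 115.0 97.51772703653997
bFR 114.99999999999999 -97.51772703653997
jFL 38.319251134213836 48.0640996906167
jFR 38.3187946584773 -53.655751317766445
jNL 9.447118181446559 49.210188160210905
jNR 9.446455620807063 -54.912709852529844
cFL 103.64454428250141 48.9721609744783
cFR 103.64451797196621 -58.98129684806402
cNR 42.5052711700542 -59.61725636615363
cNL 64.1662395497246 48.84842156340899
blkL -68.20027044324925 21.524069649880886
fenceL -71.56646328626329 51.75413903708122
cabinet [0.8111 0.2083 0.    ] [ 0.7906 -0.0001  0.    ]
```

```bash
python3 -m jog '0 0 0 0 0 -.1238;0 0 0 0 0 -.1238;0 0 0 0 0 -.1238;0 0 0 0 0 -.1238;0 0 0 0 0 -.1238;0 0 0 0 0 -.1238;0 0 0 0 0 -.1238;0 0 0 0 0 -.1238;0 0 0 0 0 -.1238;0 0 0 0 0 -.1238;0 0 0 0 0 -.1238'; python3 -m jog '0 0 0 0 0 -.1238;0 0 0 0 0 -.1238;0 0 0 0 0 -.1238;0 0 0 0 0 -.1238;0 0 0 0 0 -.1238;0 0 0 0 0 -.1238;0 0 0 0 0 -.1238;0 0 0 0 0 -.1238;0 0 0 0 0 -.1238;0 0 0 0 0 -.1238;0 0 0 0 0 -.1238;0 0 0 0 0 0'
python3 - <<'E'
from h import *
f=grab('wrist','pics/w6.png');T=obsT();print(T)
cv2.imwrite('pics/w6b.png',cv2.resize(f['img'],(800,600),interpolation=cv2.INTER_CUBIC))
E
```

```text
time: 10.55
ee_pos: [0.5674, 0.2359, 0.1823]
tcp_rot: [-0.001, 0.672, 0.74, -0.002]
force: [0.3, 0.5, 0.5]
width: 0.09
grasp_force: 0.0
time: 11.55
ee_pos: [0.5674, 0.2359, 0.1825]
tcp_rot: [-0.002, 0.058, 0.998, -0.001]
force: [0.5, 0.0, -0.2]
width: 0.0899
grasp_force: 0.0
[[-0.9927218   0.12037902 -0.00350981  0.56756136]
 [ 0.12038462  0.9927263  -0.00142921  0.23599814]
 [ 0.00331223 -0.00184134 -0.99999282  0.18279396]
 [ 0.          0.          0.          1.        ]]
```

View pics/w6b.png

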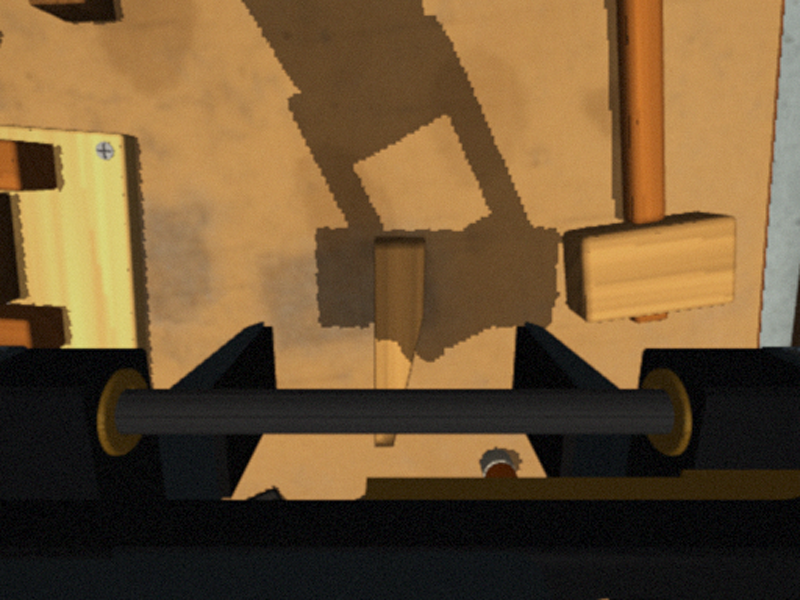

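The wedge is aligned with the tool: straight edge at column 375, tail's other edge at column 425, butt edge at row 238, knee near (423,325). The mallet head lies at (585..735, 215..320) with its handle at columns 622–664, rows 0–220.

```bash
python3 - <<'E'
from h import *
np.set_printoptions(precision=4,suppress=True)
g=dict(np.load('pics/w6.npz'));w1=dict(np.load('pics/w1.npz'));k=.64;T=obsT();Ti=np.linalg.inv(T)
for n,u,v,z in [('buttL',375,238,.03),('buttR',425,239,.03),('kneeR',424,322,.03),('midL',375,320,.03),('L385',375,385,.03),('tipL',375,445,.03),('hdl a1',622,50,.032),('a2',662,50,.032),('b1',625,200,.032),('b2',664,200,.032),('head n',585,238,.044),('head n2',588,320,.044),('head f',734,218,.044),('head f2',735,305,.044)]:
    p=plane(g,u*k,v*k,z);print(n,(Ti@np.append(p,1))[:3],p[:2])
im=g['img'].astype(int).sum(2)
print(im[185,232:250],im[185,262:285]);print(im[140:165,256])
print('h',tri((g,425*k,239*k),(w1,163.3,111)))
E
```

```text
buttL [ 0.0291 -0.0121  0.1529] [0.5367 0.2272]
buttR [0.0286 0.0214 0.1529] [0.5412 0.2604]
kneeR [-0.0296  0.0218  0.1527] [0.599  0.2539]
midL [-0.0282 -0.0125  0.1527] [0.5936 0.22  ]
L385 [-0.0774 -0.0128  0.1526] [0.6423 0.2138]
tipL [-0.126  -0.0131  0.1524] [0.6905 0.2076]
hdl a1 [0.144  0.1386 0.151 ] [0.4407 0.3907]
a2 [0.1441 0.1628 0.151 ] [0.4436 0.4148]
b1 [0.0548 0.1512 0.1507] [0.5309 0.3925]
b2 [0.0549 0.1767 0.1507] [0.5338 0.4178]
head n [0.0314 0.1229 0.1387] [0.5507 0.3616]
head n2 [-0.0234  0.1305  0.1385] [0.606  0.3625]
head f [0.0444 0.2159 0.1385] [0.549  0.4555]
head f2 [-0.0126  0.2267  0.1383] [0.6069 0.4593]
[182 177 190 189 184 189 187 159 191 230 210 216 212 216 199 199 230 230] [228 239 214 222 229 251 243 247 226 178 161 175 184 181 194 192 209 191
 203 209 197 218 211]
[403 408 403 407 404 407 353 210 205 195 175 127  99  97 109 133 162 188
 193 226 239 244 245 239 243]
h (array([0.5419, 0.2606, 0.0231]), [0.00029082201251339406, 0.0002908220125132441])
```

```bash
python3 -m jog '.001 .001 .03 0 0 0;.001 .001 .03 0 0 0;.001 .001 .03 0 0 0;.001 .001 .03 0 0 0;0 .0006 .03 0 0 0;0 0 .0268 0 0 0;0 0 0 0 0 0;0 0 0 0 0 0' .06; python3 -m jog '0 0 0 0 0 0;0 0 0 0 0 0;0 0 0 0 0 0;0 0 0 0 0 0;0 0 0 0 0 0;0 0 0 0 0 0;0 0 0 0 0 0' .02 40; python3 -c "
from h import *
print(obsT())"
```

```text
time: 12.27
ee_pos: [0.5639, 0.2409, 0.0066]
tcp_rot: [-0.002, 0.059, 0.998, -0.001]
force: [0.6, -0.5, 0.3]
width: 0.0602
grasp_force: 0.0
time: 12.85
ee_pos: [0.5656, 0.2416, 0.0095]
tcp_rot: [0.001, 0.058, 0.998, 0.0]
force: [-0.4, 0.2, 6.9]
width: 0.0349
grasp_force: 39.8
[[-9.93235906e-01  1.16099321e-01  1.83913997e-03  5.65634905e-01]
 [ 1.16100371e-01  9.93237373e-01  4.74253421e-04  2.41556900e-01]
 [-1.77164205e-03  6.84570359e-04 -9.99998196e-01  9.49290311e-03]
 [ 0.00000000e+00  0.00000000e+00  0.00000000e+00  1.00000000e+00]]
```

```bash
python3 -m jog '0 0 -.033 0 0 0;0 0 -.033 0 0 0;0 0 -.033 0 0 0;0 0 0 0 0 .1172;0 0 0 0 0 .1172;0 0 0 0 0 .1172;0 0 0 0 0 .1172;0 0 0 0 0 .1172;0 0 0 0 0 .1172;0 0 0 0 0 .1172'; python3 -m jog '0 0 0 0 0 .1172;0 0 0 0 0 .1172;0 0 0 0 0 .1172;0 0 0 0 0 .1172;0 0 0 0 0 .1172;0 0 0 0 0 .1172;0 0 0 0 0 .1172;0 0 0 0 0 0;0 0 0 0 0 0'; cat > v.py <<'E'
from h import *
o=np.array([.5437,-.0512]);yaw=np.radians(-10.94);X=np.array([np.cos(yaw),np.sin(yaw)]);Y=np.array([-X[1],X[0]])
def st():
    T=np.mean([obsT() for _ in range(1)],0);d=T[:2,3]-o
    print('TCP in vise mm',d@X*1e3,d@Y*1e3,'z',T[2,3]*1e3,'toolx yaw rel vise',np.degrees(np.arctan2(T[1,0],T[0,0])-yaw));return T
E
python3 -c "
from v import *
st();f=grab('side','pics/s2.png');f=grab('wrist','pics/w7.png')"
```

```text
time: 13.68
ee_pos: [0.5647, 0.2414, 0.1069]
tcp_rot: [-0.0, 0.454, 0.891, -0.0]
force: [-0.4, 0.6, -1.4]
width: 0.0349
grasp_force: 39.8
time: 14.43
ee_pos: [0.5648, 0.2414, 0.107]
tcp_rot: [-0.0, 0.769, 0.639, -0.0]
force: [0.7, -1.0, -0.6]
width: 0.0348
grasp_force: 39.8
TCP in vise mm -34.78997309044387 291.2917179683018 z 107.00085148994779 toolx yaw rel vise 90.43402830933248
```

```bash
python3 -m jog '-.0266 .0185 0 0 0 .0076;-.0266 .0185 0 0 0 0;-.0266 .0185 0 0 0 0;-.0266 .0185 0 0 0 0;-.0266 .0186 0 0 0 0;0 0 0 0 0 0;0 0 0 0 0 0'; python3 - <<'E'
from v import *
st();f=grab('side','pics/s2.png');g=grab('scene','pics/sc2.png')
a=cv2.resize(f['img'][190:300,200:360],None,fx=5,fy=5,interpolation=cv2.INTER_CUBIC)
cv2.imwrite('pics/s2b.png',a)
E
```

```text
time: 15.12
ee_pos: [0.6309, 0.0916, 0.1069]
tcp_rot: [-0.0, 0.773, 0.635, -0.0]
force: [-0.3, 0.6, -2.1]
width: 0.0348
grasp_force: 39.8
TCP in vise mm 58.5357253020668 156.76912971054233 z 106.90866336728776 toolx yaw rel vise 89.73129527317542
```

View pics/s2b.png

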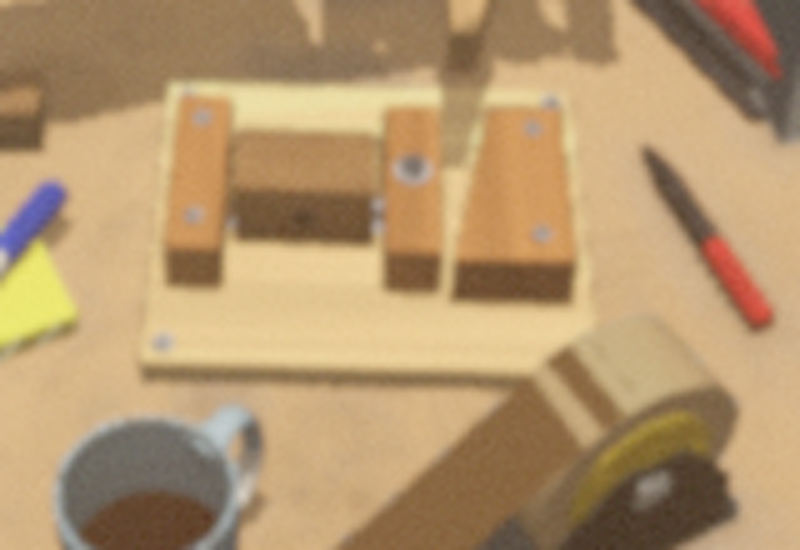

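The side crop shows the block seated between fence and jaw, and the wedge tip at about crop (449..480, 35..70). The gap's ends are at the jaw corner (438,107) and the cleat corner (488,107).

```bash
python3 - <<'E'
from v import *
f=dict(np.load('pics/s2.npz'))
def pj(x,y,z):
    p=o+X*x*1e-3+Y*y*1e-3;u,v=proj(f,[p[0],p[1],z]);return round((u-200)*5),round((v-190)*5)
for n,a in dict(tipStraightBot=(41,27,.0985),tipSlantBot=(55,27,.0985),tipStrTop=(41,27,.1285),jawFar=(36.5,50,.054),jawFarNearEnd=(36.5,-55,.054),cleat=(62.6,50,.054),cleatEnd=(40.6,-60,.054),fenceFace=(-75,55,.054),fenceFaceEnd=(-75,-55,.054),bFL=(115,100,.018),bNL=(-115,100,.018),bNR=(-115,-100,.018)).items(): print(n,pj(*a))
c=cv2.cvtColor(f['img'],cv2.COLOR_BGR2HSV)
for r in (194,197,200): print(r,[tuple(x) for x in f['img'][r,286:300]])
E
```

```text
tipStraightBot (453, 69)
tipSlantBot (480, 70)
tipStrTop (456, 27)
jawFar (439, 99)
jawFarNearEnd (445, 247)
cleat (488, 100)
cleatEnd (453, 255)
fenceFace (233, 89)
fenceFaceEnd (222, 242)
bFL (572, 85)
bNL (169, 77)
bNR (138, 357)
194 [(np.uint8(88), np.uint8(119), np.uint8(149)), (np.uint8(85), np.uint8(119), np.uint8(148)), (np.uint8(89), np.uint8(120), np.uint8(148)), (np.uint8(87), np.uint8(122), np.uint8(154)), (np.uint8(98), np.uint8(147), np.uint8(182)), (np.uint8(114), np.uint8(164), np.uint8(201)), (np.uint8(113), np.uint8(164), np.uint8(200)), (np.uint8(109), np.uint8(158), np.uint8(193)), (np.uint8(103), np.uint8(151), np.uint8(185)), (np.uint8(98), np.uint8(141), np.uint8(175)), (np.uint8(78), np.uint8(116), np.uint8(148)), (np.uint8(72), np.uint8(109), np.uint8(135)), (np.uint8(80), np.uint8(114), np.uint8(144)), (np.uint8(90), np.uint8(123), np.uint8(153))]
197 [(np.uint8(88), np.uint8(123), np.uint8(152)), (np.uint8(88), np.uint8(122), np.uint8(151)), (np.uint8(82), np.uint8(117), np.uint8(145)), (np.uint8(81), np.uint8(111), np.uint8(139)), (np.uint8(70), np.uint8(1
[... 372 characters left out ...]
int8(149)), (np.uint8(85), np.uint8(121), np.uint8(150))]
200 [(np.uint8(90), np.uint8(121), np.uint8(150)), (np.uint8(88), np.uint8(123), np.uint8(151)), (np.uint8(86), np.uint8(118), np.uint8(149)), (np.uint8(80), np.uint8(110), np.uint8(138)), (np.uint8(59), np.uint8(94), np.uint8(121)), (np.uint8(62), np.uint8(91), np.uint8(116)), (np.uint8(59), np.uint8(89), np.uint8(114)), (np.uint8(58), np.uint8(89), np.uint8(115)), (np.uint8(63), np.uint8(90), np.uint8(117)), (np.uint8(68), np.uint8(97), np.uint8(125)), (np.uint8(76), np.uint8(112), np.uint8(140)), (np.uint8(87), np.uint8(121), np.uint8(151)), (np.uint8(95), np.uint8(126), np.uint8(155)), (np.uint8(92), np.uint8(129), np.uint8(158))]
```

```bash
python3 -m jog '0 -.0005 .036 0 0 0;0 0 .036 0 0 0;0 0 .005 0 0 0;0 0 0 0 0 0'; python3 -c "
from v import *
st()";  python3 -m jog '-.007 -.0007 0 0 0 0;-.007 -.0007 0 0 0 0;-.007 -.0007 0 0 0 0;0 0 0 0 0 0'; python3 -c "
from v import *
st()"
```

```text
time: 15.55
ee_pos: [0.6282, 0.0944, 0.0287]
tcp_rot: [-0.001, 0.772, 0.636, -0.002]
force: [0.3, -0.1, -1.5]
width: 0.0347
grasp_force: 40.0
TCP in vise mm 55.323077181242134 158.9599081385709 z 28.672335309935153 toolx yaw rel vise 89.95021908817104
time: 15.88
ee_pos: [0.6238, 0.0715, 0.0315]
tcp_rot: [0.001, 0.773, 0.635, 0.0]
force: [-0.3, -0.3, -0.6]
width: 0.0349
grasp_force: 40.0
TCP in vise mm 55.39595196581608 135.71128396175774 z 31.49944084122256 toolx yaw rel vise 89.7688998386894
```

```bash
python3 -m jog '-.003 -.0003 .001 0 0 0;-.003 -.0003 .002 0 0 0;0 0 .001 0 0 0;0 0 0 0 0 0'; python3 -c "
from v import *
st()";  python3 -m jog '0 0 0 0 0 0;0 0 0 0 0 0;0 0 0 0 0 0;0 0 0 0 0 0' .06; python3 -m jog '0 0 -.03 0 0 0;0 0 -.03 0 0 0;0 0 -.03 0 0 0;0 0 -.03 0 0 0;0 0 0 0 0 0;0 0 0 0 0 0' .07; python3 - <<'E'
from v import *
st();f=grab('side','pics/s3.png')
cv2.imwrite('pics/s3b.png',cv2.resize(f['img'][180:290,200:360],None,fx=5,fy=5,interpolation=cv2.INTER_CUBIC))
E
```

```text
time: 16.22
ee_pos: [0.6222, 0.0667, 0.0267]
tcp_rot: [0.0, 0.772, 0.635, -0.0]
force: [-0.6, -1.6, 3.0]
width: 0.0345
grasp_force: 40.0
TCP in vise mm 54.67845893800133 130.61091388414823 z 26.65466112474002 toolx yaw rel vise 89.83812798810321
time: 16.55
ee_pos: [0.6221, 0.0675, 0.026]
tcp_rot: [-0.0, 0.772, 0.635, -0.0]
force: [-0.5, 0.2, 0.5]
width: 0.058
grasp_force: 0.0
time: 17.05
ee_pos: [0.6233, 0.0676, 0.1482]
tcp_rot: [0.001, 0.772, 0.635, 0.002]
force: [-0.3, 0.0, -0.6]
width: 0.0699
grasp_force: 0.0
TCP in vise mm 55.62314436500023 131.73918143026745 z 148.21294509942808 toolx yaw rel vise 89.84773981891414
```

View pics/s3b.png

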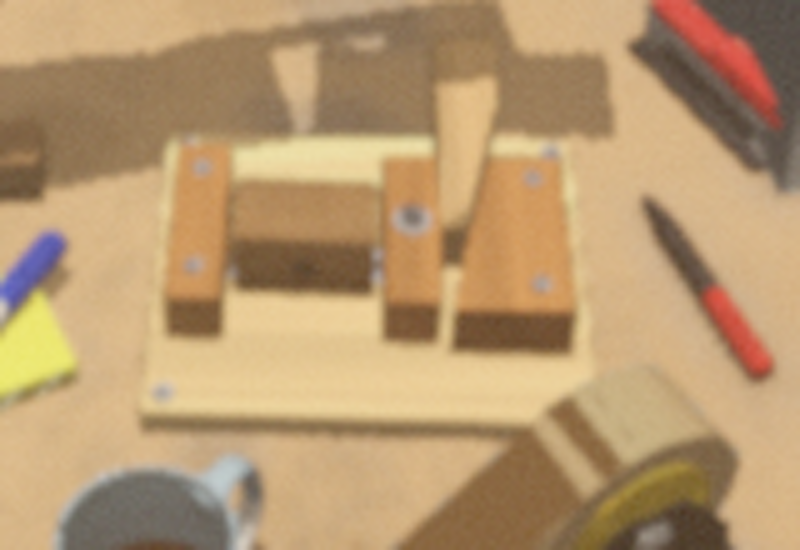

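The wedge lies flat in the tapered gap (crop columns 435–495, tip near (455,230) inside the gap), and the block is still seated. That was the last picture; from here I use numbers only.

```bash
python3 -m jog '.031 -.0168 0 0 0 0;.031 -.0168 0 0 0 0;.031 -.0168 0 0 0 0;.031 -.0168 0 0 0 0;.031 -.0168 0 0 0 0;.031 -.0168 0 0 0 0;.031 -.0168 0 0 0 0;.031 -.0168 0 0 0 0;.031 -.0168 0 0 0 0;.031 -.0168 0 0 0 0;0 0 0 0 0 .122' .07; python3 -m jog '0 0 0 0 0 .122;0 0 0 0 0 .122;0 0 0 0 0 .122;0 0 0 0 0 .122;0 0 0 0 0 .122;0 0 0 0 0 .122;0 0 0 0 0 .122;0 0 0 0 0 .122;0 0 0 0 0 .122;0 0 0 0 0 .122;0 0 0 0 0 0;0 0 0 0 0 0'
python3 - <<'E'
from v import *
np.set_printoptions(precision=4,suppress=True)
T=st();print(T[:3,3],np.degrees(np.arctan2(T[1,0],T[0,0])));Ti=np.linalg.inv(T)
s=dict(np.load('pics/scene0.npz')) if 0 else None
g=grab('wrist','pics/w8.png')
# handle is orange-brown, saturated: mask by hsv, world line at z .032
h=cv2.cvtColor(g['img'],cv2.COLOR_BGR2HSV)
# sample expected handle / head / bench pixels
for n,p in dict(handle=(.518,.405,.032),handle2=(.48,.404,.032),head=(.578,.408,.044),bench=(.518,.36,0),bench2=(.54,.44,0)).items():
    u,v=proj(g,np.array(p));print(n,round(u),round(v),h[int(v),int(u)] if 0<=v<384 and 0<=u<512 else '')
r=round(proj(g,np.array((.518,.405,.032)))[1]);print('row',r,[tuple(map(int,x)) for x in h[r,::12]][10:32])
for rr in (r-10,r,r+8): print(rr,g['img'][rr,225:300].astype(int).sum(1))
E
```

```text
time: 18.02
ee_pos: [0.5137, 0.4093, 0.1435]
tcp_rot: [-0.002, 0.809, 0.588, -0.001]
force: [0.5, -0.4, 0.1]
width: 0.0698
grasp_force: 0.0
time: 19.02
ee_pos: [0.5163, 0.4034, 0.1443]
tcp_rot: [0.001, 1.0, 0.019, -0.001]
force: [-0.8, 0.1, -0.3]
width: 0.0699
grasp_force: 0.0
TCP in vise mm -113.17566668348867 441.13702581986917 z 144.30897512111153 toolx yaw rel vise 13.125535139375952
[0.5163 0.4034 0.1443] 2.185535139375951
handle 251 186 [ 13 187  98]
handle2 251 224 [ 15 200 194]
head 250 121 [ 17 160 211]
bench 294 180 [ 16 153 100]
bench2 218 156 [ 17 149 106]
row 186 [(57, 14, 166), (47, 11, 158), (60, 13, 163), (15, 146, 108), (16, 149, 99), (16, 146, 105), (16, 145, 104), (16, 149, 106), (16, 147, 109), (16, 156, 103), (13, 198, 94), (13, 198, 99), (15, 153, 102), (15, 154, 104), (16, 154, 103), (16, 135, 106), (15, 154, 161), (16, 144, 199), (17, 147, 196), (16, 142, 198), (17, 144, 195), (16, 141, 195)]
176 [219 234 238 222 226 220 223 232 224 204 153 117 125 148 154 163 158 172
 171 173 178 162 187 165 188 188 172 181 168 156 168 145 137 103  96 171
 225 215 219 212 210 214 221 220 209 219 227 218 222 235 216 211 218 219
 217 238 219 219 216 225 218 220 221 213 223 223 218 221 230 224 218 228
 212 208 209]
186 [235 222 225 216 220 220 228 225 210 230 173 125 134 155 168 168 170 176
 167 178 185 175 181 173 186 159 170 176 162 160 160 152 145 143 200 350
 446 343 229 215 233 216 214 222 225 221 228 233 220 237 231 218 237 225
 228 223 238 233 216 232 221 223 220 218 216 230 220 219 223 212 219 222
 220 213 220]
194 [228 218 215 219 214 215 213 211 215 225 163 119 139 142 138 164 154 174
 164 173 169 166 176 175 164 188 167 160 170 176 162 176 202 198 184 177
 213 231 207 212 225 234 220 215 224 235 218 220 227 219 227 228 213 222
 223 216 218 221 220 226 220 218 227 218 224 227 214 220 210 222 211 219
 209 237 216]
```

```bash
python3 - <<'E'
from v import *
np.set_printoptions(precision=4,suppress=True,linewidth=150)
g=dict(np.load('pics/w8.npz'));S=g['img'].astype(int).sum(2)
h=cv2.cvtColor(g['img'],cv2.COLOR_BGR2HSV)
for c in (215,280): print(c,'rows 80-170 step2',S[80:170:2,c])
for r in (105,125): print(r,'cols',S[r,180:330:3])
for r in (176,215,230): 
    u=np.where((h[r,220:290,1]>180))[0]+220; print(r,u.min(),u.max(),plane(g,u.min()-.5,r,.03)[:2],plane(g,u.max()+.5,r,.03)[:2])
E
```

```text
215 rows 80-170 step2 [430 441 365 394 450 487 483 475 460 469 476 482 365 361 256 262 254 238 224 211 228 230 242 228 226 237 236 235 237 249 253 216 218 227 234 216 198
 174 222 225 225 233 231 221 229]
280 rows 80-170 step2 [434 436 391 365 442 473 489 479 447 458 476 473 458 471 475 473 479 475 457 433 442 452 443 453 445 451 458 476 481 464 489 274 239 241 215 209 183
 163 212 220 225 210 237 219 213]
105 cols [439 446 439 350 422 475 476 479 475 478 472 466 256 234 251 245 246 249 390 465 462 460 470 468 468 463 469 462 467 460 472 456 457 461 476 458 463
 452 458 455 463 392 369 439 424 437 435 421 423 407]
125 cols [449 436 430 439 361 241 243 220 220 235 223 223 227 219 229 236 223 223 234 221 224 233 226 357 448 444 447 441 451 454 437 456 456 457 451 444 448
 449 446 448 436 353 423 432 426 420 416 415 423 424]
176 236 259 [0.5266 0.4199] [0.5274 0.3973]
215 236 259 [0.4879 0.419 ] [0.4887 0.3956]
230 236 258 [0.4723 0.4186] [0.4731 0.3959]
```

```bash
python3 - <<'E'
from v import *
np.set_printoptions(precision=4,suppress=True,linewidth=150)
g=dict(np.load('pics/w8.npz'));Ti=np.linalg.inv(obsT())
for n,u,v,z in [('near',280,141,.044),('near bottom',280,154,0.0),('far',280,86,.044),('far',215,86,.044),('L',191,120,.044),('R',303,120,.044),('hc',247.5,186,.03)]:
    p=plane(g,u,v,z);print(n,p,(Ti@np.append(p,1))[:2])
E
```

```text
near [0.5621 0.3813 0.044 ] [0.0449 0.0237]
near bottom [0.5449 0.3763 0.    ] [0.0276 0.028 ]
far [0.6074 0.3841 0.044 ] [0.0903 0.0227]
far [0.6054 0.4381 0.044 ] [ 0.0904 -0.0314]
L [0.577  0.4584 0.044 ] [ 0.0628 -0.0527]
R [0.5806 0.3627 0.044 ] [0.0627 0.043 ]
hc [0.5173 0.4083 0.03  ] [ 0.0013 -0.0049]
```

```bash
python3 -m jog '0 -.005 .034 0 0 0;0 0 .034 0 0 0;0 0 .034 0 0 0;0 0 .034 0 0 0;0 0 0 0 0 0;0 0 0 0 0 0'; python3 -m jog '0 0 0 0 0 0;0 0 0 0 0 0;0 0 0 0 0 0;0 0 0 0 0 0;0 0 0 0 0 0;0 0 0 0 0 0;0 0 0 0 0 0;0 0 0 0 0 0;0 0 0 0 0 0;0 0 0 0 0 0' .01 60; python3 -c "
from v import *
T=st();print(T)"
```

```text
time: 19.57
ee_pos: [0.5156, 0.408, 0.0083]
tcp_rot: [0.001, 1.0, 0.018, -0.002]
force: [1.0, 0.2, 0.3]
width: 0.0699
grasp_force: 0.0
time: 20.4
ee_pos: [0.5169, 0.4087, 0.0104]
tcp_rot: [0.0, 1.0, 0.018, 0.0]
force: [-0.7, -1.6, 3.2]
width: 0.0233
grasp_force: 59.9
TCP in vise mm -113.6339225543 446.42267468813804 z 10.38488508391385 toolx yaw rel vise 12.950375861228967
[[ 9.99384491e-01  3.50804720e-02  2.49185788e-05  5.16853720e-01]
 [ 3.50804788e-02 -9.99384426e-01 -3.60226520e-04  4.08675146e-01]
 [ 1.22663232e-05  3.60878952e-04 -9.99999935e-01  1.03848851e-02]
 [ 0.00000000e+00  0.00000000e+00  0.00000000e+00  1.00000000e+00]]
```

```bash
python3 -m jog '0 0 -.03 0 0 0;0 0 -.03 0 0 0;0 0 0 0 0 .113;0 0 0 0 0 .113;.0176 .0311 0 0 0 0;.0176 .0311 0 0 0 0;.0176 .0311 0 0 0 0;.0176 .0311 0 0 0 0;.0176 .0311 0 0 0 0;.0176 .0311 0 0 0 0;0 0 0 0 0 0'; python3 -m jog '0 0 .025 0 0 0;0 0 .024 0 0 0;0 0 0 0 0 0;0 0 0 0 0 0'; python3 - <<'E'
from v import *
T=st()
f=grab('side','pics/s4.png');g=grab('scene','pics/sc4.png')
h=cv2.cvtColor(f['img'],cv2.COLOR_BGR2HSV)
def pj(x,y,z):
    p=o+X*x*1e-3+Y*y*1e-3;return proj(f,[p[0],p[1],z])
# wedge butt top edge & mallet face, profile along wedge mid line
for y in range(120,260,5):
    u,v=pj(54,y,.045);print(y,(round(u),round(v)),f['img'][int(round(v)),int(round(u))].tolist(),end=' ')
E
```

```text
time: 21.32
ee_pos: [0.5862, 0.1995, 0.0691]
tcp_rot: [0.002, 0.995, -0.098, -0.0]
force: [-0.4, 0.5, -3.3]
width: 0.0236
grasp_force: 59.9
time: 21.65
ee_pos: [0.5835, 0.2053, 0.0194]
tcp_rot: [0.001, 0.995, -0.095, -0.002]
force: [0.8, -0.3, -1.9]
width: 0.0237
grasp_force: 59.9
TCP in vise mm -9.62701036427196 259.3674064118808 z 19.375542968341602 toolx yaw rel vise -0.007876664310270941
120 (293, 195) [135, 189, 227] 125 (293, 194) [134, 190, 226] 130 (293, 193) [134, 189, 225] 135 (293, 191) [135, 189, 226] 140 (293, 190) [138, 191, 228] 145 (293, 189) [138, 191, 227] 150 (293, 188) [129, 183, 220] 155 (293, 187) [114, 160, 196] 160 (293, 186) [91, 131, 162] 165 (293, 185) [85, 118, 148] 170 (293, 183) [73, 103, 130] 175 (292, 182) [67, 99, 127] 180 (292, 181) [70, 102, 128] 185 (292, 180) [73, 100, 129] 190 (292, 179) [69, 100, 128] 195 (292, 178) [68, 102, 129] 200 (292, 177) [67, 99, 125] 205 (292, 176) [65, 97, 126] 210 (292, 175) [74, 109, 139] 215 (292, 174) [93, 136, 172] 220 (292, 173) [120, 170, 205] 225 (292, 172) [128, 181, 217] 230 (292, 171) [130, 185, 221] 235 (292, 170) [133, 187, 222] 240 (292, 169) [129, 184, 221] 245 (292, 168) [133, 186, 223] 250 (292, 167) [133, 187, 223] 255 (292, 166) [131, 185, 222]
```

```bash
python3 -m jog '0 .022 0 0 0 0;0 .022 0 0 0 0;0 0 0 0 0 0'; python3 -m jog '0 .008 0 0 0 0;0 .008 0 0 0 0;0 .008 0 0 0 0'; python3 -c "
from v import *
st();print(robot.get_obs()['force'])"; python3 -m jog '0 -.01 0 0 0 0;0 0 0 0 0 0';  python3 -c "
from v import *
st();print(robot.get_obs()['force'])"
```

```text
time: 22.0
ee_pos: [0.5763, 0.16, 0.0225]
tcp_rot: [0.001, 0.995, -0.096, 0.0]
force: [-0.1, 0.0, -2.4]
width: 0.0234
grasp_force: 59.9
time: 22.25
ee_pos: [0.5729, 0.1397, 0.0222]
tcp_rot: [-0.001, 0.995, -0.095, 0.001]
force: [-1.4, 8.8, -0.4]
width: 0.0235
grasp_force: 60.0
TCP in vise mm -7.523868980713774 192.9824244315246 z 22.168460969273365 toolx yaw rel vise 0.013975688216225296
[-1.39908375  8.76899974 -0.36331371]
time: 22.42
ee_pos: [0.5749, 0.1498, 0.0215]
tcp_rot: [-0.0, 0.995, -0.095, 0.001]
force: [-0.2, 1.0, -2.7]
width: 0.0238
grasp_force: 59.9
TCP in vise mm -7.531524623988627 203.30024554681268 z 21.514280284615257 toolx yaw rel vise -0.0005668361947209729
[-0.17714157  1.03369631 -2.70727611]
```

```bash
python3 -m jog '0 .01 0 0 0 0;0 .01 0 0 0 0;0 .01 0 0 0 0;0 -.012 0 0 0 0;0 0 0 0 0 0'; python3 -m jog '0 .012 0 0 0 0;0 .012 0 0 0 0;0 .006 0 0 0 0';python3 -c "
from v import *
st()"; python3 -m jog '0 -.012 0 0 0 0;0 0 0 0 0 0';  python3 -c "
from v import *
st()"
```

```text
time: 22.83
ee_pos: [0.5712, 0.1318, 0.0211]
tcp_rot: [-0.0, 0.995, -0.095, 0.001]
force: [0.5, -0.2, -2.7]
width: 0.0239
grasp_force: 59.9
time: 23.08
ee_pos: [0.5654, 0.109, 0.0217]
tcp_rot: [-0.008, 0.995, -0.098, 0.0]
force: [-2.2, 50.0, -4.3]
width: 0.024
grasp_force: 60.4
TCP in vise mm -9.141021912620538 161.38556174631722 z 21.664267501579676 toolx yaw rel vise -0.26275350388918706
time: 23.25
ee_pos: [0.5677, 0.1143, 0.0213]
tcp_rot: [-0.0, 0.996, -0.095, 0.001]
force: [0.6, 0.2, -3.1]
width: 0.024
grasp_force: 60.0
TCP in vise mm -7.860140080481136 167.0306226206721 z 21.34206599828269 toolx yaw rel vise 0.07702753016921689
```

```bash
python3 -m jog '0 -.01 0 0 0 0;0 .01 0 0 0 0;0 .008 0 0 0 0';python3 -c "
from v import *
st();print(robot.get_obs()['force'])"; python3 -m jog '0 -.012 0 0 0 0;0 -.02 0 0 0 0;0 -.03 0 0 0 0;0 0 0 0 0 0';  python3 - <<'E'
from v import *
st()
for n,z in(('scene','sc5'),('side','s5')): f=grab(n,f'pics/{z}.png')
def pj(x,y,z):
    p=o+X*x*1e-3+Y*y*1e-3;return proj(f,[p[0],p[1],z])
S=f['img'].astype(int).sum(2);S0=np.load('pics/s3.npz')['img'].astype(int).sum(2)
print('wedge',[(y,int(S[int(round(pj(48,y,.045)[1])),int(round(pj(48,y,.045)[0]))])) for y in range(90,170,4)])
u0=int(pj(-75,0,.063)[0]);v=int(round(pj(-30,0,.06)[1]))
print('row through block: before/after',u0);print(S0[v,u0-4:u0+50]);print(S[v,u0-4:u0+50])
E
```

```text
time: 23.5
ee_pos: [0.5663, 0.1088, 0.0213]
tcp_rot: [-0.004, 0.995, -0.096, 0.001]
force: [0.5, 42.4, -1.1]
width: 0.0235
grasp_force: 60.2
TCP in vise mm -8.14830887007462 161.38514835807487 z 21.335543947390867 toolx yaw rel vise -0.11666372861554249
[ 0.54388925 42.359084   -1.07855787]
time: 23.83
ee_pos: [0.5791, 0.1692, 0.0213]
tcp_rot: [-0.001, 0.996, -0.095, 0.001]
force: [0.8, 0.9, -2.6]
width: 0.0237
grasp_force: 60.0
TCP in vise mm -7.050961052541705 223.14786429795691 z 21.323907380051892 toolx yaw rel vise 0.08045187119971486
wedge [(90, 559), (94, 558), (98, 555), (102, 551), (106, 533), (110, 497), (114, 497), (118, 504), (122, 431), (126, 365), (130, 365), (134, 327), (138, 301), (142, 294), (146, 302), (150, 299), (154, 300), (158, 294), (162, 296), (166, 307)]
row through block: before/after 245
[447 453 446 416 376 387 403 405 408 419 410 406 409 407 408 403 408 401
 400 404 403 408 403 404 403 408 415 413 410 409 411 415 424 433 435 386
 401 447 463 426 391 394 416 441 476 466 475 507 520 523 516 516 475 407]
[444 448 439 429 393 402 408 410 408 404 406 401 405 405 409 405 393 406
 398 406 402 395 408 414 417 412 407 411 413 414 414 398 406 414 436 453
 445 406 385 391 406 437 450 439 435 478 516 521 534 546 550 551 542 495]
```

```bash
python3 -m jog '0 -.01 -.025 0 0 0;0 -.01 -.024 0 0 0;-.0178 -.0339 0 0 0 0;-.0178 -.0339 0 0 0 0;-.0178 -.0339 0 0 0 0;-.0178 -.0339 0 0 0 0;-.0178 -.0339 0 0 0 0;-.0178 -.0339 0 0 0 0;0 0 0 0 0 -.113;0 0 0 0 0 -.113;0 0 0 0 0 0'; python3 -c "
from v import *
st()"; python3 -m jog '0 0 .03 0 0 0;0 0 .024 0 0 0;0 0 .003 0 0 0;0 0 0 0 0 0'
```

```text
time: 24.85
ee_pos: [0.5147, 0.4049, 0.0695]
tcp_rot: [0.001, 1.0, 0.019, -0.001]
force: [-0.1, -1.1, -2.8]
width: 0.0234
grasp_force: 60.0
TCP in vise mm -115.05802436516956 442.3142929366568 z 69.50224521785489 toolx yaw rel vise 13.067287422047674
time: 25.18
ee_pos: [0.5148, 0.4041, 0.0121]
tcp_rot: [0.001, 1.0, 0.016, -0.001]
force: [0.1, 0.7, -1.9]
width: 0.0236
grasp_force: 60.0
```

```bash
python3 -m jog '0 0 .001 0 0 0;0 0 .001 0 0 0;0 0 0 0 0 0'; python3 -m jog '0 0 0 0 0 0;0 0 0 0 0 0;0 0 0 0 0 0;0 0 0 0 0 0;0 0 0 0 0 0' .06; python3 -m jog '0 0 -.03 0 0 0;0 0 -.035 0 0 0;0 0 -.035 0 0 0;0 0 -.035 0 0 0;0 0 0 0 0 0;0 0 0 0 0 0;0 0 0 0 0 0' ; python3 - <<'E'
from v import *
g=grab('wrist','pics/w9.png')
h=cv2.cvtColor(g['img'],cv2.COLOR_BGR2HSV)
for r in (170,200,225):
    u=np.where((h[r,200:310,1]>180))[0]+200; print(r,u.min(),u.max(),plane(g,u.min()-.5,r,.03)[:2],plane(g,u.max()+.5,r,.03)[:2])
f=grab('side','pics/s6.png');d=cv2.absdiff(f['img'],np.load('pics/s5.npz')['img']).sum(2)
p=[proj(f,[*(o+X*a+Y*b),.04]) for a,b in((-.115,-.1),(.115,-.1),(.115,.12),(-.115,.12))]
m=np.zeros(d.shape,np.uint8);cv2.fillPoly(m,[np.int32(p)],1);print('vise changes px',int((d[m>0]>90).sum()))
d0=cv2.absdiff(f['img'],cv2.imread('pics/side0.png')).sum(2);print('mug changes',int((d0[270:325,205:255]>90).sum()))
E
```

```text
time: 25.43
ee_pos: [0.5155, 0.4059, 0.012]
tcp_rot: [-0.0, 1.0, 0.017, 0.001]
force: [-0.5, -0.3, -2.8]
width: 0.0232
grasp_force: 60.0
time: 25.85
ee_pos: [0.5152, 0.4062, 0.0115]
tcp_rot: [-0.0, 1.0, 0.018, 0.0]
force: [-0.3, -0.9, 0.2]
width: 0.0543
grasp_force: 0.0
time: 26.43
ee_pos: [0.5146, 0.4057, 0.1457]
tcp_rot: [0.0, 1.0, 0.018, -0.0]
force: [0.4, -0.3, 0.3]
width: 0.0598
grasp_force: 0.0
170 240 263 [0.53077584 0.41867443] [0.53154437 0.39609761]
200 240 263 [0.50138834 0.41796679] [0.50217392 0.39481527]
225 241 306 [0.4757647 0.4163635] [0.477966   0.35130656]
vise changes px 148
mug changes 0
```

```bash
python3 - <<'E'
from v import *
f=grab('side');S=f['img'].astype(int).sum(2);S5=np.load('pics/s5.npz')['img'].astype(int).sum(2)
def pj(x,y,z):
    p=o+X*x*1e-3+Y*y*1e-3;return [int(round(t)) for t in proj(f,[p[0],p[1],z])]
u,v=pj(-30,0,.06);u0=pj(-75,0,.063)[0];print(S5[v,u0-4:u0+50]);print(S[v,u0-4:u0+50])
print([(y,int(S[pj(48,y,.045)[1],pj(48,y,.045)[0]])) for y in range(90,150,4)])
d=abs(S-S5)>90;ys,xs=np.where(d[180:260,220:330]);print(ys.min()+180,ys.max()+180,xs.min()+220,xs.max()+220,np.median(ys)+180,np.median(xs)+220)
print(robot.job_done())
E
```

```text
[444 448 439 429 393 402 408 410 408 404 406 401 405 405 409 405 393 406
 398 406 402 395 408 414 417 412 407 411 413 414 414 398 406 414 436 453
 445 406 385 391 406 437 450 439 435 478 516 521 534 546 550 551 542 495]
[450 447 439 419 402 395 413 405 407 409 403 405 405 398 400 399 397 406
 397 401 402 399 399 406 406 410 405 406 406 413 419 406 402 401 436 458
 434 403 379 387 398 436 449 439 419 472 513 522 528 539 546 548 534 494]
[(90, 551), (94, 549), (98, 550), (102, 549), (106, 531), (110, 495), (114, 497), (118, 515), (122, 522), (126, 516), (130, 516), (134, 514), (138, 514), (142, 511), (146, 515)]
180 200 220 303 188.0 260.0
the job is handed in; nothing more can be done
None
```

The job is handed in at about 26.5 s: the block is clamped, the wedge stopped moving after the last two mallet taps, the mallet lies back on the bench near where it started, and the mug didn't move; the jaw's 3 N clamping force couldn't be read directly, and no verdict was returned.

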